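Snap the dust cap into a turntable's bearing cup

ROBOT

A 6-joint arm with a two-finger parallel gripper is mounted at the origin on the work surface. World frame = base frame: x ahead of the robot, y to its left, z up, the work surface at z = 0. Lengths are in m, angles in rad, forces in N, time in s.
With the tool pointing down it reaches from about 0.375 to 0.925 m from the base axis. Payload 5.7 kg.
Tool frame: the origin (TCP) lies midway between the tips of the shut fingers; the grasp point (between the pads) lies 19 mm behind it; z points along the fingers, x is the direction in which the jaws open and shut, and the axes are right-handed (so a half turn about z gives the same grasp; the last joint's range is limited). The gripper opens to 88 mm and grips with 3 to 60 N. Pads are 20 mm wide; open, the fingers measure 115 mm over their backs; the gripper's body (75 mm by 178 mm) begins 61 mm behind the grasp point.
Start: joints at [-1.29, 0.359, 1.51, -0, 1.272, -0.115], TCP at [0.231, -0.554, 0.223] pointing down, gripper open.
Joint ranges: [-2.97, 2.97], [-1.01, 2.36], [0.21, 2.38], [-0.96, 4.11], [0.2, 2.71], [-2.98, 2.98]. Speed limits (rad/s): [2.39, 2.39, 3.14, 3.14, 3.14, 3.14].

INTERFACE

Orientations are given as a unit quaternion [x, y, z, w].
In Python, from bench import move_ptp, servo_line, goto_joints, move_gripper, sleep, inverse_kinematics, capture, PlanningError, close_job, spot_in, silhouettes, current_clock, current_joint_pos, current_qvel, current_joint_torque, current_position, current_orientation, current_force, current_torque, current_finger_gap gives the robot as it stands. Calls block until the motion is done:
- move_ptp(position, orientation): joint-space move of the TCP to a pose.
- servo_line(position, orientation=None, rate=0.15, contact_N=None): straight line of the TCP; orientation=None keeps the orientation; rate is the mean speed in m/s. With contact_N (N) it stops when the force on the tool has changed by that much, and returns True; else False.
- goto_joints(angles): joint-space move.
- move_gripper(opening): finger opening in m; the grip force is fixed at half the most; returns when the fingers have stopped.
- sleep(seconds).
- inverse_kinematics(position, orientation): joint angles nearest the present ones, or None.
- capture(name): name is "side" or "top"; returns a dict with "image" (400x640x3 uint8, blue, green, red), "range_z" (400x640 float32, m along the optical axis (not along the pixel's ray), 0 where there is no reading), "intrinsics" (3x3 intrinsics, pixels), "R" (3x3) and "t" (3): a world point X has camera coordinates R X + t. Camera axes: x right, y down, z forward; pixel columns grow to the right and rows downward; lengths in m; the calibration is good to about 2 mm. A picture is of the moment at which its call begins.
A pose or a line that the arm cannot do raises PlanningError and nothing moves.
- close_job(): hands the job in, once; it reports no verdict.
Trained networks look in the newest picture that a camera, given by its name, has taken for a name from the list of things; names that differ only in an ending like _2 or _b are one class to them, and where a whole thing is asked for, a point or a joint stands for the part that bears it (a point fixed in the world has none). Each returns a list of dicts, best first, with "conf" (0 to 1); they miss things now and then, are a little off and sometimes report something else, mostly with a low value. They report only what shows in the picture. A call takes as long as a camera call. They do not tell look-alikes from the thing itself.
- spot_in(camera, query): "xy" ([column, row] in pixels, amid what is visible of it).
- silhouettes(camera, query): "region" (400x640 bool, what is visible of it) and "xy" ([column, row] in pixels, amid what is visible of it).
Readings, each from a call of its own:
- current_clock(): time.
- current_joint_pos(): joint angles.
- current_qvel(): joint speeds.
- current_joint_torque(): joint torques, N m.
- current_position(): TCP position.
- current_orientation(): TCP orientation.
- current_force(): force on the tool from outside, world axes, zero at the start.
- current_torque(): the same for the moment, N m.
- current_finger_gap(): finger opening in m.
Only numpy, scipy, OpenCV 4.12 (cv2) and the standard library are available. Lean on these libraries where they do the work, as an engineer would, in place of code of your own. Each camera call takes 0.05 s, during which the arm holds its last target.

TASK

The head is off the modelling turntable, so close its open bearing cup against clay crumbs: pinch the two sprung tabs of the white dust cap together and lift it by them, press it gently down into the cup until its flange meets the rim, then let the tabs spring out under the rim so that the cap stays locked in, level, and let go of it. Do not force the cap hard onto the stand, and leave the other things on the bench where they are.

Things in the scene. Friction and masses are not known exactly. Their poses are not given: they have to be found in the camera images.
- cap: Loose white plastic dust cap, about 115 g, upright on the bench. Origin: centre of its underside, z up. Round plug 72 mm across and 14 mm tall, its lowest 3 mm tapered to 65 mm; on it a flange 94 mm across, z = 14 to 18 mm. Two finger tabs stand on the flange and two lips stick out below it, see cap_grip and lip_a.
- cap_grip (a point): On the cap's axis, 30 mm above its underside, midway between the two upright finger tabs at y = +24.5 and -24.5 mm, each 20 mm wide (x), 5 mm thick, from z = 18 to 42 mm of the cap. Their outer faces are 54 mm apart when free, 41 mm fully pinched. Pinch them along the cap's y; same axes as the cap.
- lip_a (a point): Outer end of the square lip of the +y tab, under the flange (the -y tab has its mirror image). Each lip moves with its tab, is 12 mm wide (x), z = 3 to 7 mm of the cap, and reaches 42 mm from the axis when free, 35.5 mm fully pinched. Lips are not bevelled: unpinched they only rest on top of the rim.
- tab_a (a joint): how far the tab at the cap's +y is pushed in towards the axis: 0 free, 0.0065 m fully pinched (stop). Its spring pushes out with 3.9 N at 0 and 7.8 N at the stop. Locked in the cup it comes to rest near 0.0025; on the rim or free it reads 0; stuck inside the rim's hole about 0.005.
- tab_b (a joint): the same for the tab at the cap's -y
- stand: Fixed grey iron turntable stand without its head. Origin: centre of its foot, on the bench, z up. Round foot 160 mm across, column, and on the same axis an open-topped bearing cup, 100 mm across outside. The cup is clamped at a height that differs each time and is not reported: its flat rim top is 84 to 104 mm above the bench. More than 30 N of the cap on the stand damages the bearing.
- cup_axis (a point): On the cup's axis, 84 mm above the bench (lowest rim top; does not move with the cup). Rim hole 74.6 mm across, 5 mm deep; below, the cup widens to 80 mm. A sprung plate lies 8 mm below the rim top: it pushes the cap up with 2.3 N at first touch, 4.4 N when the flange meets the rim; then the stop is hard. Pinched, the cap fits at any yaw. Once locked it rides up to 2 mm above the rim.
- tin: loose shallow open aluminium tin, 92 mm across, 28 mm high; origin centre of underside; bystander
- tin_lid: loose plain flat aluminium tin lid, 94 mm across, 10 mm high, without tabs; origin centre of underside; bystander
- loop_tool: loose clay loop tool with wooden handle, 155 mm long along its x, 10 mm thick, lying between the work things; bystander
- wheel_head: the turntable's loose round painted head, 190 mm across, 17 mm high; origin centre of underside; bystander
- jar: loose closed glass jar, 60 mm across, 85 mm high; origin centre of underside; bystander
- clay_block: loose dried clay block 90 x 70 x 50 mm; origin centre of underside; bystander
- rib: loose flat wooden rib 45 x 110 x 6 mm; origin centre of underside; bystander
Things that resemble listed ones, but are neither listed nor needed, are in the scene too. What is shaped like the cap but green or pink is not meant.

How it is judged:
On the way, in this order (a step that is already met when the one before it is completed fails the run):
1. the cap is lifted off the bench with both tabs pinched in (value of joint each of tab_a, tab_b above 0.0045 m and height (world z) of cap above 0.03 m), for 0.2 s.
2. the pinched cap is over the cup's axis (within 5 mm) and pressed down on the stand (value of joint each of tab_a, tab_b above 0.0045 m and horizontal distance between cap and stand below 0.005 m and contact force between cap and stand above 3 N), for 0.1 s.
At the end, for the whole second after the job is handed in: the cap sits in the cup, on its axis within 4 mm and level within 0.06 rad, at rest, its underside more than 65 mm above the bench, bearing on the stand, with both tabs sprung out under the rim against the cup's wall (each tab joint between 0.0004 and 0.0042 m) (value of joint tab_a between 0.0004 and 0.0042 m and value of joint tab_b between 0.0004 and 0.0042 m and horizontal distance between cap and stand below 0.004 m and height (world z) of cap above 0.065 m and angle between cap's own z axis and vertical below 0.06 rad and contact force between cap and stand above 0.5 N and linear speed of cap below 0.01 m/s); the robot touches nothing.
It fails at once if the cap is pressed on the stand with more than 30 N (contact force between cap and stand above 30 N).
It fails at once if another thing on the bench is moved by more than 25 mm (distance of any of tin, tin_lid, loop_tool, wheel_head, jar, clay_block, rib from where it was at the start of the episode above 0.025 m).
It also fails if it takes over 54 s, if anything falls off the work surface, if the arm or the gripper's body presses on something with over 40 N, if the wrist force passes 120 N, or if a joint passes its speed limit or range.

## Working session

There is one attempt and no reset: what is moved stays moved. The work goes in short steps, each a Python script; the robot and the scene stay as the last script left them, time stands still between calls to the robot, and variables do not carry over. Pictures are saved under pics/ and viewed, and the job is handed in when it is done.

```bash
ls; mkdir -p pics
python3 - <<'E'
from bench import *
import cv2, numpy as np, pickle
print(current_clock())
for n in ("side","top"):
    c=capture(n); pickle.dump(c,open(n+".pkl","wb")); cv2.imwrite(f"pics/{n}0.png",c["image"])
    print(n,c["intrinsics"].tolist(),c["R"].round(3).tolist(),c["t"].round(3).tolist())
    for q in ("cap","stand","cap_grip","lip_a","tin_lid","cup_axis"):
        try: print(n,q,[(np.round(d["xy"]).tolist(),round(d["conf"],2)) for d in spot_in(n,q)])
        except Exception as e: print(q,e)
print(current_clock())
E
```

```text
pics
0.0
side [[499.34199146474725, 0.0, 316.2181630719168], [0.0, 499.34199146474725, 202.2084104248922], [0.0, 0.0, 1.0]] [[-0.996, -0.086, 0.0], [-0.047, 0.546, -0.837], [0.072, -0.834, -0.548]] [0.572, 0.083, 1.392]
side cap [([327.0, 176.0], 0.93), ([376.0, 194.0], 0.8), ([315.0, 154.0], 0.69), ([334.0, 204.0], 0.67), ([375.0, 172.0], 0.59)]
side stand [([354.0, 256.0], 0.96), ([254.0, 195.0], 0.16)]
side cap_grip [([328.0, 177.0], 0.95), ([316.0, 152.0], 0.89), ([375.0, 195.0], 0.89), ([372.0, 174.0], 0.79), ([333.0, 204.0], 0.64)]
side lip_a [([329.0, 177.0], 0.56), ([341.0, 199.0], 0.49), ([312.0, 152.0], 0.43)]
side tin_lid [([255.0, 194.0], 0.82), ([384.0, 227.0], 0.44)]
side cup_axis [([355.0, 251.0], 0.76)]
top [[482.7052761074037, 0.0, 322.2301468650722], [0.0, 482.7052761074037, 198.04814462297074], [0.0, 0.0, 1.0]] [[0.003, -1.0, -0.001], [-0.99, -0.003, -0.143], [0.143, 0.001, -0.99]] [0.014, 0.592, 1.342]
top cap [([407.0, 212.0], 0.88), ([424.0, 262.0], 0.82), ([357.0, 224.0], 0.69), ([378.0, 264.0], 0.68), ([466.0, 197.0], 0.62), ([268.0, 243.0], 0.52)]
top stand [([268.0, 246.0], 0.65)]
top cap_grip [([378.0, 265.0], 0.89), ([359.0, 222.0], 0.82), ([465.0, 193.0], 0.76), ([420.0, 261.0], 0.61), ([405.0, 212.0], 0.56), ([325.0, 230.0], 0.4), ([371.0, 141.0], 0.38)]
top lip_a []
top tin_lid [([371.0, 141.0], 0.88)]
top cup_axis [([268.0, 242.0], 0.61), ([330.0, 272.0], 0.15)]
0.7
```

View pics/side0.png

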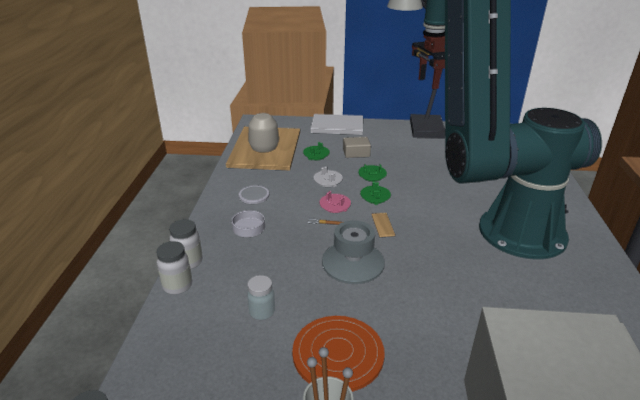

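View pics/top0.png

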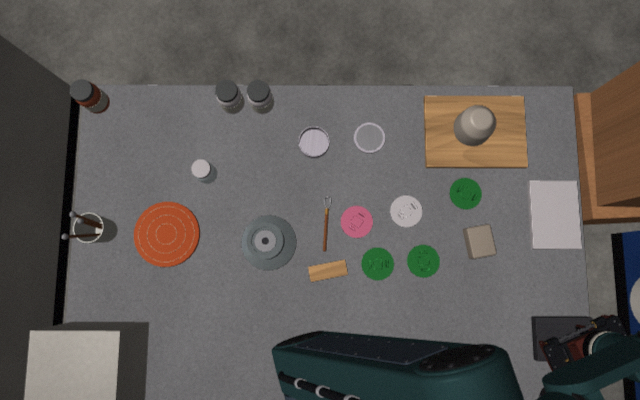

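Run:
```python
import pickle,cv2
a=pickle.load(open("side.pkl","rb"))["image"][130:290,240:440]; b=pickle.load(open("top.pkl","rb"))["image"][160:310,230:490]
cv2.imwrite("pics/cs0.png",cv2.resize(a,None,fx=3.7,fy=3.7,interpolation=2));cv2.imwrite("pics/ct0.png",cv2.resize(b,None,fx=3,fy=3,interpolation=2))
```

```text
(no output)
```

View pics/cs0.png

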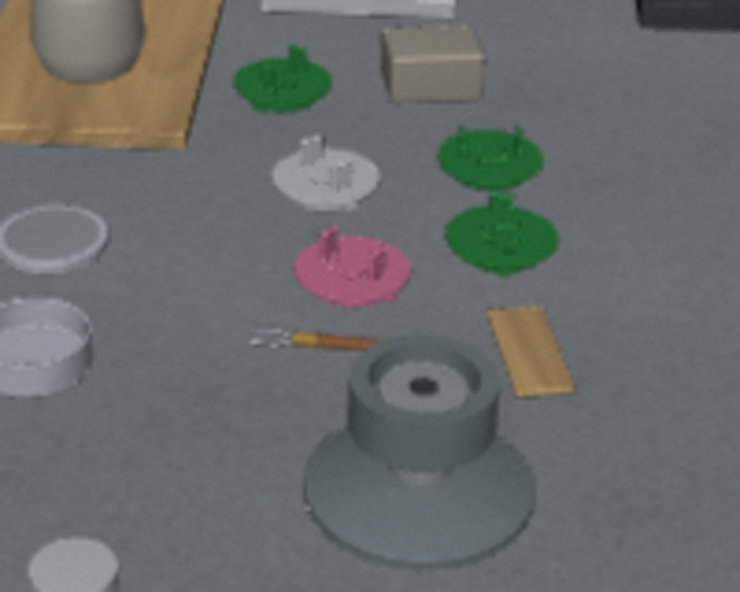

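View pics/ct0.png

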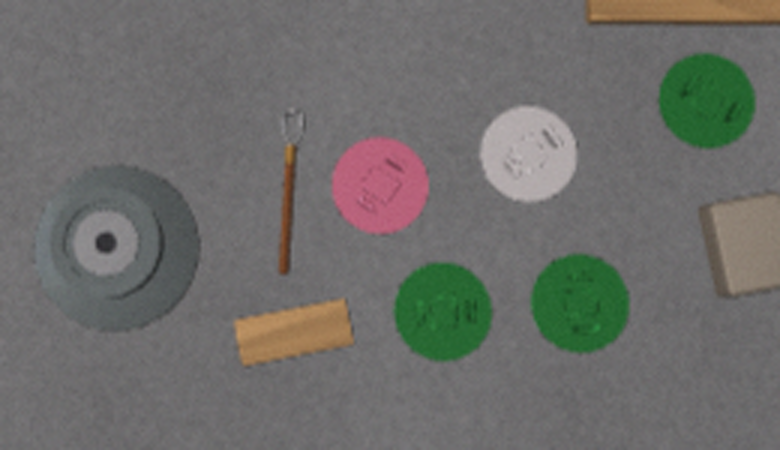

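Cap candidates: white disc at side (327,177) / top (406,211); look-alikes are one pink (top (357,222)) and three greens (top (377,264), (423,261), (465,194)). The tin lid (top (370,138)) has no tabs. Only the white one, which has two upright tabs in the crop, fits. The stand is at top (268,243), side (354,250). Next I measure both.

```bash
cat > h.py <<'E'
import numpy as np, cv2
def cloud(c):
    K=c["intrinsics"];z=c["range_z"];v,u=np.mgrid[:400,:640]
    P=np.stack([(u-K[0,2])/K[0,0]*z,(v-K[1,2])/K[1,1]*z,z],-1)
    W=(P-c["t"])@c["R"]; W[z==0]=np.nan; return W
def ray(c,uv,h):
    K=c["intrinsics"];d=c["R"].T@np.array([(uv[0]-K[0,2])/K[0,0],(uv[1]-K[1,2])/K[1,1],1]);o=-c["R"].T@c["t"]
    return o+d*(h-o[2])/d[2]
E
python3 - <<'E'
import pickle
from h import *
from scipy.optimize import least_squares
from bench import silhouettes
def circ(P):
    f=lambda p:np.hypot(P[:,0]-p[0],P[:,1]-p[1])-p[2]
    return least_squares(f,[*P[:,:2].mean(0),.04],loss="soft_l1",f_scale=.002).x
for n,cx,sx in (("top",(406,211),(268,243)),("side",(327,177),(354,250))):
    c=pickle.load(open(n+".pkl","rb"));W=cloud(c);img=c["image"]
    m=next(d for d in silhouettes(n,"cap") if np.hypot(*(np.array(d["xy"])-cx))<12)["region"]
    u,v=cx
    # white mask in image
    hsv=cv2.cvtColor(img,cv2.COLOR_BGR2HSV); wm=np.zeros((400,640),bool)
    s=np.s_[v-32:v+32,u-32:u+32]; wm[s]=((hsv[...,1]<40)&(hsv[...,2]>150))[s]
    mm=m
    k=cv2.findContours(mm.astype(np.uint8),0,1)[0];k=max(k,key=len)[:,0]
    P=np.array([ray(c,p,.016) for p in k]); print(n,"cap contour circle",circ(P).round(4),mm.sum(),wm.sum())
    w=W[m];w=w[~np.isnan(w[:,2])];print(" z pct",np.percentile(w[:,2],[5,25,50,75,95,99]).round(4))
    print(" range flange centre",circ(np.array([W[p[1],p[0]] for p in k if W[p[1],p[0],2]>.01])).round(4))
    d=cv2.dilate(m.astype(np.uint8),np.ones((9,9)))>0
    T=W[d];T=T[(T[:,2]>.026)]; print(" tab pts",len(T)); 
    if len(T)>3:
        print(T.round(4).tolist())
    # stand
    ms=next(d for d in silhouettes(n,"stand"))["region"]
    S=W[ms];S=S[~np.isnan(S[:,2])];h=np.histogram(S[:,2],np.arange(0,.12,.002));print(" stand hist",[(round(float(b),3),int(a)) for a,b in zip(h[0],h[1]) if a>15])
    bz=np.isfinite(S[:,2]); top=S[S[:,2]>.078]; print(" top",len(top),np.median(top[:,2]).round(4),circ(top).round(4),top[:,:2].min(0).round(4),top[:,:2].max(0).round(4))
    g=W[300:310,430:440,2] if n=="top" else W[250:260,440:450,2]; print(" bench z",np.nanmedian(g).round(4))
E
```

```text
top cap contour circle [ 0.5581 -0.2278  0.0449] 788 773
 z pct [0.0126 0.0155 0.0176 0.0199 0.028  0.0423]
 range flange centre [ 0.5581 -0.2277  0.045 ]
 tab pts 44
[[0.5785, -0.2406, 0.0433], [0.5782, -0.243, 0.0456], [0.5776, -0.2405, 0.028], [0.5759, -0.2411, 0.0405], [0.5757, -0.2436, 0.0421], [0.5757, -0.2465, 0.0423], [0.5747, -0.2145, 0.0275], [0.5745, -0.2431, 0.0292], [0.5736, -0.2446, 0.0367], [0.5735, -0.2473, 0.0376], [0.5727, -0.249, 0.0434], [0.5716, -0.2459, 0.0291], [0.5702, -0.2467, 0.0403], [0.5701, -0.2493, 0.0414], [0.5699, -0.252, 0.0424], [0.5681, -0.2478, 0.0341], [0.5671, -0.2491, 0.0425], [0.5678, -0.2531, 0.0366], [0.5658, -0.2199, 0.0286], [0.566, -0.2489, 0.028], [0.5643, -0.2493, 0.041], [0.5649, -0.253, 0.0366], [0.563, -0.2229, 0.0274], [0.5543, -0.2285, 0.0275], [0.5499, -0.2005, 0.0402], [0.5493, -0.2025, 0.0454], [0.5503, -0.2067, 0.0371], [0.5475, -0.2011, 0.036], [0.5472, -0.2036, 0.0381], [0.5473, -0.2065, 0.038], [0.5442, -0.2033, 0.0399], [0.5443, -0.2063, 0.0391], [0.5444, -0.2093, 0.038], [0.5452, -0.2248, 0.0314], [0.5419, -0.2042, 0.0339],
[... 2035 characters left out ...]
384, -0.2045, 0.0315], [0.5355, -0.211, 0.0279], [0.5476, -0.2003, 0.0298], [0.5414, -0.203, 0.0286], [0.5384, -0.2068, 0.0265], [0.5475, -0.199, 0.0269]]
 stand hist [(0.0, 28), (0.002, 34), (0.004, 39), (0.006, 45), (0.008, 128), (0.01, 215), (0.012, 234), (0.014, 209), (0.016, 199), (0.018, 156), (0.02, 135), (0.022, 112), (0.024, 54), (0.06, 27), (0.062, 25), (0.064, 18), (0.066, 33), (0.068, 30), (0.07, 27), (0.072, 26), (0.074, 30), (0.076, 35), (0.078, 36), (0.08, 30), (0.082, 42), (0.084, 45), (0.086, 61), (0.088, 126), (0.09, 163), (0.092, 77), (0.094, 58), (0.096, 162), (0.098, 176), (0.1, 49)]
 top 1026 0.0924 [0.4653 0.1779 0.0428] [0.4162 0.1214] [0.515  0.2256]
 bench z -0.0003
```

Run:
```python
import pickle
from h import *
from scipy.optimize import minimize,least_squares
for n,uv in (("top",(268,243)),("side",(354,240))):
    c=pickle.load(open(n+".pkl","rb"));W=cloud(c)
    u,v=uv;B=W[v-45:v+45,u-45:u+45].reshape(-1,3)
    R=B[(B[:,2]>.094)&(B[:,2]<.108)]
    # annulus fit: penalise radius outside [37.3,50]
    f=lambda p:(lambda r:np.concatenate([np.clip(r-.050,0,None),np.clip(.0373-r,0,None)]))(np.hypot(R[:,0]-p[0],R[:,1]-p[1]))
    s=least_squares(f,[.466,.1715],loss="soft_l1",f_scale=.001).x
    print(n,"annulus",s.round(4),"rim z med",np.median(R[(np.hypot(*(R[:,:2]-s).T)>.039)&(np.hypot(*(R[:,:2]-s).T)<.048),2]).round(4),len(R))
    F=B[(B[:,2]>.002)&(B[:,2]<.03)];r=np.hypot(*(F[:,:2]-s).T);print("foot bbox mid",((F[r<.085,:2].min(0)+F[r<.085,:2].max(0))/2).round(4))
from bench import inverse_kinematics
from scipy.spatial.transform import Rotation as Ro
def q(t):
    x=np.array([np.cos(t),np.sin(t),0]);z=np.array([0,0,-1.]);return Ro.from_matrix(np.c_[x,np.cross(z,x),z]).as_quat()
for t in (125.5,-54.5):
    print(t,inverse_kinematics([.5573,-.227,.12],q(np.deg2rad(t))),inverse_kinematics([.466,.1715,.12],q(np.deg2rad(t))))
```

```text
top annulus [0.4654 0.1718] rim z med 0.0984 480
foot bbox mid [0.4643 0.1724]
side annulus [0.4649 0.1732] rim z med 0.0982 446
foot bbox mid [0.4678 0.1851]
125.5 [-5.01551198e-01  4.67253416e-01  1.61712044e+00 -4.44089210e-16
  1.05721880e+00 -2.69193941e+00] [ 2.13437496e-01  3.37434016e-01  1.84830432e+00 -4.44089210e-16
  9.55854321e-01 -1.97695072e+00]
-54.5 [-5.01551198e-01  4.67253416e-01  1.61712044e+00 -4.44089210e-16
  1.05721880e+00  4.49653245e-01] [ 2.13437496e-01  3.37434016e-01  1.84830432e+00 -4.44089210e-16
  9.55854321e-01  1.16464194e+00]
```

```bash
cat >> h.py <<'E'
from scipy.spatial.transform import Rotation as Ro
def q(deg):
    t=np.deg2rad(deg);x=np.array([np.cos(t),np.sin(t),0]);z=np.array([0,0,-1.]);return Ro.from_matrix(np.c_[x,np.cross(z,x),z]).as_quat()
E
python3 - <<'E'
from bench import *; from h import *; import pickle
move_ptp([.5573,-.227,.10],q(-54.5)); move_gripper(.072)
print(current_finger_gap())
hit=servo_line([.5573,-.227,.0215],rate=.08,contact_N=6); print(hit,current_position(),current_force())
if not hit:
    move_gripper(.030); print("gap",current_finger_gap(),current_force())
for n in ("side","top"):
    c=capture(n);pickle.dump(c,open(n+"1.pkl","wb"));cv2.imwrite(f"pics/{n}1.png",c["image"])
a=pickle.load(open("side1.pkl","rb"))["image"][90:240,230:430]
cv2.imwrite("pics/cs1.png",cv2.resize(a,None,fx=4,fy=4,interpolation=2))
print(current_clock())
E
```

```text
0.0718607529013008
False [ 0.55775159 -0.22721849  0.02198685] [-0.10302238 -0.76941161 -0.55258007]
gap 0.03974626271214891 [-1.13897438  0.27652697  7.38756809]
4.9667
```

View pics/cs1.png

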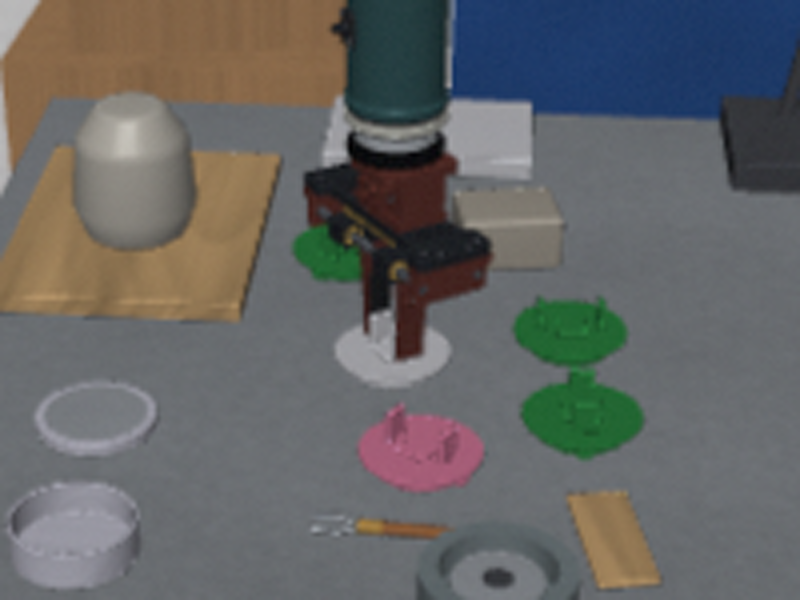

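The fingers are on both tabs of the white cap (crop (395,345)), and the gap of about 40 mm means both are fully pinched. I lift it and carry it near the cup, then measure the cap's offset in the hand.

Run:
```python
from bench import *; from h import *; import pickle
servo_line([.5573,-.227,.19],rate=.1); sleep(.4); print(current_finger_gap(),current_position(),current_force())
yaw=-54.5
try: move_ptp([.4653,.172,.19],q(yaw))
except PlanningError as e: print(e)
sleep(.3);print(current_finger_gap(),current_position(),current_force())
for n in ("side","top"):
    c=capture(n);pickle.dump(c,open(n+"2.pkl","wb"));cv2.imwrite(f"pics/{n}2.png",c["image"])
    r=silhouettes(n,"cap"); print(n,[(np.round(d["xy"]).tolist(),round(d["conf"],2),int(d["region"].sum())) for d in r])
    pickle.dump(r,open(n+"2s.pkl","wb"))
a=pickle.load(open("side2.pkl","rb"))["image"][120:280,250:450]
b=pickle.load(open("top2.pkl","rb"))["image"][160:320,180:380]
cv2.imwrite("pics/cs2.png",np.hstack([cv2.resize(i,(400,320),interpolation=2) for i in (a,b)]))
print(current_clock())
```

```text
0.039603502789024705 [ 0.55725814 -0.22696929  0.18990435] [-0.16278272  0.48316556 -1.19269646]
0.03931413573222339 [0.46565104 0.17147522 0.1899451 ] [-0.35349021  0.23650233 -1.62233945]
side [([354.0, 208.0], 0.93, 542), ([314.0, 153.0], 0.67, 303), ([381.0, 192.0], 0.64, 275), ([332.0, 205.0], 0.63, 339)]
top [([423.0, 261.0], 0.92, 819), ([377.0, 264.0], 0.79, 851), ([357.0, 223.0], 0.7, 851), ([464.0, 198.0], 0.66, 816)]
9.2167
```

View pics/cs2.png

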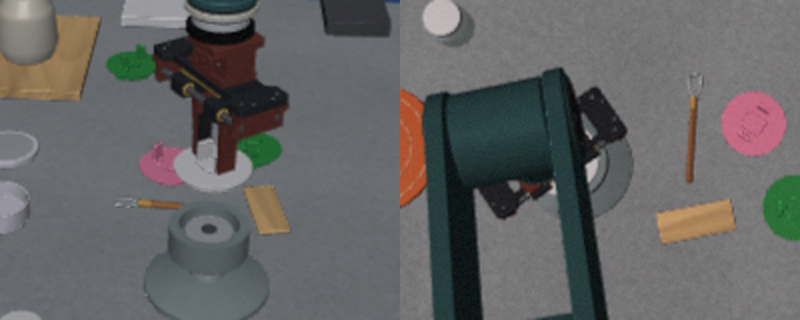

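The cap hangs level in the hand (side px (354,206)), above the cup. Now I measure its axis relative to the cup's in the same side camera.

Run:
```python
from h import *; import pickle
from scipy.optimize import least_squares
c=pickle.load(open("side2.pkl","rb"));W=cloud(c);img=c["image"]
r=pickle.load(open("side2s.pkl","rb"))[0]["region"]
P=W[r];P=P[(P[:,2]>.15)]
print(np.percentile(P[:,2],[2,10,50,90,98]).round(4))
F=P[np.abs(P[:,2]-np.median(P[:,2]))<.006]
A=np.c_[F[:,:2]-F[:,:2].mean(0),np.ones(len(F))];k=np.linalg.lstsq(A,F[:,2],rcond=None)[0];print("tilt",k.round(3),len(F))
# contour of the silhouette, ellipse outer edge: upper edge at top of flange, lower at underside
ct=max(cv2.findContours(r.astype(np.uint8),0,1)[0],key=len)[:,0]
h=np.median(P[:,2])
# bottom/side edge points only
Q=np.array([ray(c,p,h-.002) for p in ct])
f=lambda p:np.hypot(Q[:,0]-p[0],Q[:,1]-p[1])-p[2]
print("contour circ",least_squares(f,[.465,.172,.047],loss="soft_l1",f_scale=.001).x.round(4))
g=lambda p:np.hypot(Q[:,0]-p[0],Q[:,1]-p[1])-.047
print("fixed r",least_squares(g,[.465,.172],loss="soft_l1",f_scale=.001).x.round(4))
print("bbox",F[:,:2].min(0).round(4),F[:,:2].max(0).round(4))
# colour-based fit of stand rim in same camera: bbox of rim pts from first picture
c0=pickle.load(open("side.pkl","rb"));W0=cloud(c0);B=W0[195:285,309:399].reshape(-1,3);R=B[(B[:,2]>.094)&(B[:,2]<.106)];print("rim bbox",R[:,:2].min(0).round(4),R[:,:2].max(0).round(4))
```

```text
[0.179  0.1835 0.1856 0.1915 0.2045]
tilt [-0.001 -0.012  0.185] 475
contour circ [0.4672 0.1764 0.0431]
fixed r [0.4688 0.1739]
bbox [0.4225 0.1296] [0.51   0.2221]
rim bbox [0.4171 0.1214] [0.5138 0.2253]
```

Run:
```python
from bench import *; from h import *
x,y=.4645,.1715
servo_line([x,y,.128],rate=.08); sleep(.3); f0=np.array(current_force());print(current_position(),f0)
z=.126;
while z>.1125:
    hit=servo_line([x,y,z],rate=.03,contact_N=4); f=np.array(current_force())-f0; print(round(z,4),hit,np.round(current_position(),4),f.round(2),np.round(current_torque(),2))
    if hit and f[2]>3: break
    z-=.003
print(current_clock(),current_finger_gap())
```

```text
[0.46475228 0.17154543 0.12837505] [ 0.80969055 -0.15783568 -1.73855728]
0.126 False [0.4643 0.1715 0.1259] [-0.83  0.05  1.32] [ 0.06 -0.01  0.03]
0.123 False [0.4643 0.1714 0.1227] [-0.39  1.47  0.35] [-0.04 -0.   -0.04]
0.12 False [0.4643 0.1715 0.1197] [-0.94  0.61  0.89] [-0.04 -0.04 -0.02]
0.117 False [0.4649 0.1715 0.1169] [0.15 1.79 0.57] [-0.04 -0.28  0.01]
0.114 False [0.465  0.1715 0.114 ] [ 0.67  0.1  -0.02] [-0.03 -0.41  0.01]
11.6917 0.039899383813401336
```

Run:
```python
from bench import *; from h import *
x,y=.465,.1715
f0=np.array([.81,-.16,-1.74])
z=.1125
while z>.1005:
    hit=servo_line([x,y,z],rate=.015,contact_N=6); f=np.array(current_force())-f0; print(round(z,4),hit,np.round(current_position(),4),f.round(2),np.round(current_torque(),2))
    if f[2]>9: break
    z-=.001
sleep(.3);print(np.round(current_position(),4),np.array(current_force())-f0)
print(current_clock(),current_finger_gap())
for n in ("side",):
    c=capture(n);cv2.imwrite("pics/cs3.png",cv2.resize(c["image"][160:290,270:440],None,fx=4,fy=4,interpolation=2))
```

```text
0.1125 False [0.4651 0.1716 0.1126] [0.72 0.21 1.57] [-0.02 -0.26  0.  ]
0.1115 False [0.4651 0.1715 0.1116] [-0.03  0.44  3.68] [-0.03 -0.26  0.03]
0.1105 False [0.4651 0.1715 0.1105] [-1.02 -0.05  3.26] [-0.06 -0.25  0.02]
0.1095 False [0.4651 0.1715 0.1095] [0.67 0.06 3.83] [ 0.02 -0.31  0.02]
0.1085 False [0.4651 0.1715 0.1085] [-0.01  0.76  4.04] [-0.01 -0.33 -0.06]
0.1075 False [0.4651 0.1715 0.1075] [1.05 0.24 4.85] [ 0.03 -0.33 -0.02]
0.1065 False [0.4652 0.1716 0.1072] [-1.46 -0.95 12.28] [-0.03  0.05 -0.03]
[0.4652 0.1716 0.1072] [-0.76449708  0.09257236 11.84407227]
13.75 0.04014448961766944
```

View pics/cs3.png

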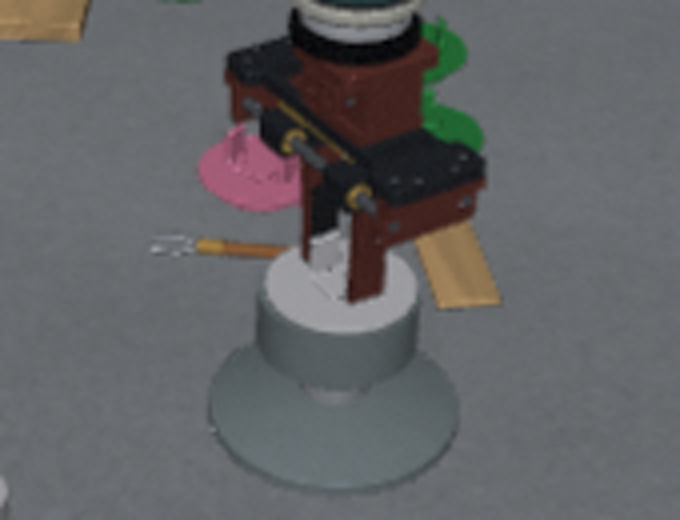

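The cap's flange sits flush on the rim (crop (340,285)): 4–5 N from the plate, then a hard stop at 12 N. Now I release.

Run:
```python
from bench import *; from h import *; import pickle
move_gripper(.052); print(current_finger_gap(),np.round(current_force(),2))
move_gripper(.076); sleep(.2); print(current_finger_gap(),np.round(current_force(),2))
servo_line([.4652,.1716,.22],rate=.08); move_ptp([.40,-.25,.25],q(-54.5)); sleep(.3)
for n in ("side","top"):
    c=capture(n);pickle.dump(c,open(n+"4.pkl","wb"))
    r=silhouettes(n,"cap");print(n,[(np.round(d["xy"]).tolist(),round(d["conf"],2)) for d in r]);pickle.dump(r,open(n+"4s.pkl","wb"))
    W=cloud(c); m=min(r,key=lambda d:np.hypot(*(np.array(d["xy"])-((354,235) if n=="side" else (268,240)))))["region"]
    P=W[m];P=P[P[:,2]>.08];print(np.percentile(P[:,2],[5,50,95,99]).round(4))
    F=P[np.abs(P[:,2]-np.median(P[:,2]))<.006];A=np.c_[F[:,:2]-F[:,:2].mean(0),np.ones(len(F))]
    print("plane",np.linalg.lstsq(A,F[:,2],rcond=None)[0].round(3),"bbox mid",((F[:,:2].min(0)+F[:,:2].max(0))/2).round(4))
    T=P[P[:,2]>np.median(P[:,2])+.012][:,:2]
    dd=np.array([np.cos(np.deg2rad(-54.5)),np.sin(np.deg2rad(-54.5))]);s=(T-[.4652,.1716])@dd;print("tab s",np.median(s[s>0]).round(4),np.median(s[s<0]).round(4),len(s))
print(current_clock())
a=pickle.load(open("side4.pkl","rb"))["image"][180:290,290:420];b=pickle.load(open("top4.pkl","rb"))["image"][185:295,205:335]
cv2.imwrite("pics/c4.png",np.hstack([cv2.resize(i,(400,338),interpolation=2) for i in (a,b)]))
```

```text
0.051683453100795994 [ 0.    0.03 -0.05]
0.07579949560416242 [ 0.55 -0.23 -0.09]
side [([317.0, 152.0], 0.8), ([336.0, 203.0], 0.65), ([374.0, 172.0], 0.62), ([377.0, 194.0], 0.59)]Traceback (most recent call last):
  File "<stdin>", line 9, in <module>
    return _quantile_unchecked(
        a, q, axis, out, overwrite_input, method, keepdims, weights)
    return _ureduce(a,
                    func=_quantile_ureduce_func,
    ...<5 lines>...
                    overwrite_input=overwrite_input,
                    method=method)
    r = func(a, **kwargs)
    result = _quantile(arr,
                       quantiles=q,
    ...<2 lines>...
                       out=out,
                       weights=wgt)
    slices_having_nans = np.isnan(arr[-1, ...])
                                  ~~~^^^^^^^^^
IndexError: index -1 is out of bounds for axis 0 with size 0
```

The network missed the cap, so I measure by colour instead.

Run:
```python
from bench import *; from h import *; import pickle
dd=np.array([np.cos(np.deg2rad(-54.5)),np.sin(np.deg2rad(-54.5))])
pics=[]
for n,(u,v) in (("side",(354,238)),("top",(268,242))):
    c=capture(n); W=cloud(c); img=c["image"]; hsv=cv2.cvtColor(img,cv2.COLOR_BGR2HSV)
    m=np.zeros((400,640),bool); s=np.s_[v-40:v+40,u-40:u+40]
    m[s]=((W[...,2]>.085)&(hsv[...,2]>135))[s]
    P=W[m]; print(n,len(P),np.percentile(P[:,2],[5,50,95,99]).round(4))
    F=P[np.abs(P[:,2]-np.median(P[:,2]))<.006];A=np.c_[F[:,:2]-F[:,:2].mean(0),np.ones(len(F))]
    print(" plane",np.linalg.lstsq(A,F[:,2],rcond=None)[0].round(3),"bbox",F[:,:2].min(0).round(4),F[:,:2].max(0).round(4))
    Q=W[s].reshape(-1,3);Q=Q[Q[:,2]>np.median(P[:,2])+.014]
    a=(Q[:,:2]-[.4652,.1716])@dd
    print(" tabs s:",np.median(a[a>0]).round(4),np.median(a[a<0]).round(4),len(a))
    pics.append(cv2.resize(img[v-45:v+55,u-60:u+60],(400,333),interpolation=2))
cv2.imwrite("pics/c4.png",np.hstack(pics)); print(current_clock())
# same tab measure before the pinch, for scale
for n in ("side","top"):
    c=pickle.load(open(n+".pkl","rb"));W=cloud(c);Q=W.reshape(-1,3);Q=Q[(np.hypot(Q[:,0]-.5573,Q[:,1]+.227)<.045)&(Q[:,2]>.032)]
    a=(Q[:,:2]-[.5573,-.227])@dd; print(n,"free tabs",np.median(a[a>0]).round(4),np.median(a[a<0]).round(4))
```

```text
side 693 [0.1005 0.1033 0.123  0.1275]
 plane [-0.004 -0.     0.103] bbox [0.4199 0.1256] [0.5106 0.22  ]
 tabs s: 0.0195 -0.0249 63
top 945 [0.0975 0.1026 0.1088 0.1274]
 plane [-0.005 -0.014  0.102] bbox [0.4195 0.1271] [0.512  0.2202]
 tabs s: 0.023 -0.0223 33
18.65
side free tabs 0.0215 -0.0276
top free tabs 0.0247 -0.0245
```

View pics/c4.png

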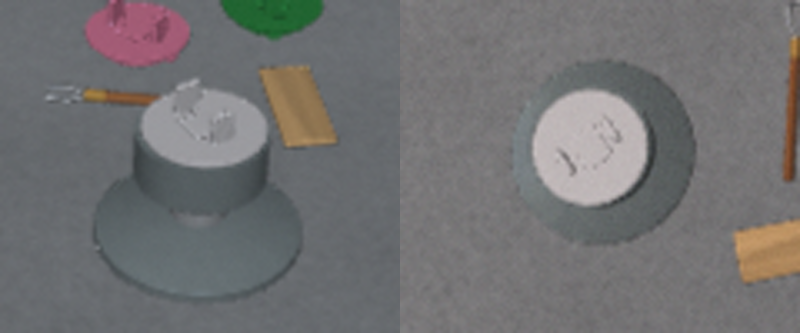

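The cap is level on the cup (side crop (204,128), top crop (590,148)). Its tabs sit about 45 mm apart, against 49 mm free, so each is in by about 2.2 mm: locked, not stuck (stuck would be about 39 mm).

Run:
```python
from bench import *
close_job(); print(current_clock())
```

```text
the job is handed in; nothing more can be done
the job is handed in; nothing more can be done
```

The white cap is pressed into the bearing cup, its tabs have sprung out, the arm is clear of it, and the job is handed in. I got no verdict back. The clock stood at about 18.7 s of the 54 s limit at my last reading before that.

**What I did:** I pinched both tabs until the finger gap was about 40 mm, which is fully pinched. I then lifted the cap, lowered it into the cup in small guarded steps, released it and backed away.

**Pressing force:** The tool felt 4–5 N from the sprung plate, then a hard stop at about 12 N as the flange met the rim, well under the 30 N limit.

**Last checks, from both cameras:**
- **Level:** the flange tilts by no more than about 0.015 rad, and its top is at 0.103 m over a rim at about 0.098 m.
- **Centred:** the cap sits within about 2 mm of the cup's axis.
- **Locked:** the tabs are 44–45 mm apart against 49 mm free, so each is in by about 2.2 mm. That matches the locked position of about 2.5 mm.
- **Other things:** the rib, loop tool and pink cap looked undisturbed in the last pictures. I did not measure any of the other things.

**Disagreed or failed:**
- The cap network missed the seated cap, so I measured it by colour and depth instead.
- With the cap in the hand, the side camera put it 1–3 mm off the jaw centre and the first measurement put it near zero. I shifted the target by about 1 mm, and the cap's tapered plug took up the rest.

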